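# Weigh down the forms, then set the desk fan to speed two

### The arm

A 6-joint arm with a two-finger parallel gripper is mounted at the origin on the work surface. World frame = base frame: x ahead of the robot, y to its left, z up, the work surface at z = 0. Lengths are in m, angles in rad, forces in N, time in s.
With the tool pointing down it reaches from about 0.35 to 0.925 m from the base axis. Payload 6.4 kg.
Tool frame: the origin (TCP) lies midway between the tips of the shut fingers; the grasp point (between the pads) lies 19 mm behind it; z points along the fingers, y is the line along which they close (so a half turn about z gives the same grasp; the last joint's range is limited). The gripper opens to 94 mm and grips with 3 to 60 N. Pads are 16 mm wide; open, the fingers measure 119 mm over their backs; the gripper's body (75 mm by 177 mm) begins 78 mm behind the grasp point.
Start: joints at [1.146, 0.245, 1.558, -0, 1.339, -0.174], TCP at [0.161, 0.63, 0.205] pointing down, gripper open.
Joint ranges: [-3.13, 3.13], [-1.02, 2.26], [0.13, 2.54], [-0.95, 4.09], [0.21, 2.88], [-2.74, 2.74]. Speed limits (rad/s): [2.57, 2.57, 3.14, 3.14, 3.14, 3.14].

### API

Orientations are given as a unit quaternion [w, x, y, z].
In Python, from bench import * gives the robot as it stands.
- The arm moves only by the tool jog_arm, never from a script. Its argument "plan" is one flat list of numbers, 7 for each row, row after row: the shift along the tool's x, y, z in units of 0.5 m (1.0 is 0.5 m), then the turn, a rotation vector about the tool's x, y, z in units of 90 degrees (1.0 is 90 degrees), then the closure, from -1 (fully open) to 1 (shut). A call has exactly 10 rows; each row is the pose to reach, as a shift and turn from the pose commanded when the call began, along the tool's axes at that moment; what a row does not reach only later rows make up. A row lasts 1/8 s, in which the tool goes at most 62.5 mm and 10.7 degrees, less where a joint would pass 70% of its speed; a pose out of reach is approached as far as the arm can. A call with a number of a shift or a turn outside -1 to 1 is refused whole. A call with a gripper value outside its range is refused whole. The fingers move at their own pace and stop on an object; the grip force is fixed at half the most. Time passes only in rows, so rows that repeat a pose let the fingers close, or fill a call up. It gives the time, the measured TCP pose, the force, the opening and the grip force at its end, in the units of the state.
- sense(): the state, without advancing time (a new reading comes with each control period).
- camera(name): name is "scene" or "top"; returns a dict with "img" (384x512x3 uint8, red, green, blue), "z_map" (384x512 float32, m along the optical axis (not along the pixel's ray), 0 where there is no reading), "vfov" (degrees; the focal length in pixels is half the picture's height over the tangent of half this angle, whatever the lens; pixels are square), "cx", "cy" (the principal point, pixels), "distortion" ([k1, k2, p1, p2, k3] as OpenCV has them; the pictures are not rectified), "view" (4x4, takes a point from world to camera coordinates). Camera axes: x right, y down, z forward; pixel columns grow to the right and rows downward; lengths in m; the calibration is good to about 2 mm. A picture is of the moment at which its call begins.
- finish_job(): hands the job in; it is judged then, once.
The state is a dict: "clock": time; "joint_pos": joint angles; "qvel": joint speeds; "joint_efforts": joint torques, N m; "position": TCP position; "tcp_rot": TCP orientation; "force": force on the tool from outside, world axes, zero at the start; "moment": the same for the moment, N m; "finger_gap": finger opening in m; "gripper_force": force on a finger pad.
Only numpy, scipy, OpenCV 4.12 (cv2) and the standard library are available. Lean on these libraries where they do the work, as an engineer would, in place of code of your own. Each camera call takes 0.05 s, during which the arm holds its last target. There are 200 camera calls.

### The job

Before the fan is turned up, lay the stone bar flat across the middle of the pile of forms, parallel to the pile's short edges, so that they cannot blow away; set it down, do not drop it. Then turn the fan controller's lever up until it points at the mark with two dots, without ever swinging it on towards three dots, and let go. Leave the flask, the mug and the stapler where they are.

Things in the scene. Friction and masses are not known exactly. Their poses are not given: they have to be found in the camera images.
- bar: Loose paperweight: a plain dark grey stone bar, 140 long (its x) x 36 wide (y) x 24 high (z) mm, 0.3 to 0.52 kg, lying flat on the desk. Origin: centre of its underside.
- forms: Neat pile of A5 paper forms, 210 (its x) x 148 (its y) x 14 mm high, which does not move. Its short edges run along its y. Origin: centre of its underside, on the desk; the top sheet is 14 mm above. The bar, when across it, reaches nearly from one long edge to the other.
- controller: Fan speed controller: fixed white box, 170 (its x) x 236 (y) x 45 mm high. Origin: centre of its underside; +x to its rear (away from the robot, +-0.3 rad), +y to the left seen from the robot. On top a steel lever turns over four black lines, 18 mm long, on an arc of 97 mm radius about the pivot, 40 degrees apart; just outside them, from the left (+y): a circle (off), one, two, three dots.
- pivot (a point): The lever's upright pivot axis at the level of the box's top (45 mm above the desk), 50 mm behind the box's centre (its +x). The lever sweeps over the front part of the box, on the robot's side.
- two_dots (a point): Middle of the line with two dots, on the box's top, 97 mm from the pivot. Seen from above, it lies at lever angle 1.396 rad.
- lever_knob (a point): Centre of the top of the lever's knob: an upright black cylinder, 22 mm in diameter, 42 mm high, 75 mm from the pivot axis. Its top is 100 mm above the desk; it stands on the flat steel lever arm, 16 mm wide, whose top is 59 mm above the desk and which ends in a narrow pointer 89 mm from the pivot.
- lever (a joint): Lever angle: 0 = off (left end stop), 0.698 = one dot, 1.396 = two, 2.094 = three (right end stop). Grows counter-clockwise from above (knob goes left to right on the robot's side); pivot to knob lies at 2.094 + angle from the controller's +x towards +y. Starts between off and a little past one dot. Turns smoothly, no notches, against friction (about 1.3 N at the knob); stays where left.
- flask: Bystander: dark red drinking flask with black cap, 64 mm in diameter, 200 mm high, standing. Origin: centre of its underside.
- mug: Bystander: white mug, 80 mm in diameter, 90 mm high. Origin: centre of its underside.
- stapler: Bystander: black stapler, 130 (its x) x 34 x 46 mm high. Origin: centre of its underside.
Mind the look-alikes: they are no part of the job. What is shaped like the bar but purple or yellow is not meant.

How it is judged:
On the way, in this order (a step that is already met when the one before it is completed fails the run):
1. the bar lies across the middle of the pile of forms and has been let go (horizontal distance between bar and forms below 0.03 m and angle between the x axis of bar and the y axis of forms, either way round below 0.2 rad and z of bar in the frame of forms between 0.01 and 0.018 m and angle between bar's own z axis and vertical below 0.06 rad and linear speed of bar below 0.02 m/s and contact force between the fingers and bar below 0.1 N), for 0.2 s.
2. the lever points at the mark with two dots (value of joint lever between 1.306 and 1.486 rad), for 0.2 s.
At the end, for the whole second after the job is handed in: The bar lies flat on the pile, its centre within 30 mm of the pile's centre and its length within 0.2 rad of the direction of the pile's short edges, at rest and let go; the lever rests at 1.396 rad (two dots) within 0.09 rad (all of step 1 and all of step 2 and velocity of joint lever between -0.05 and 0.05 rad/s); the robot touches nothing.
It fails at once if the lever is moved (knob by more than 25 mm) while the bar is not on the pile (distance of lever_knob from where it was at the start of the episode above 0.025 m and (horizontal distance between bar and forms above 0.06 m or z of bar in the frame of forms above 0.025 m)).
It fails at once if the lever is swung on towards three dots (past 1.75 rad) (value of joint lever above 1.75 rad).
It fails at once if the bar is dropped: out of the fingers with its underside more than 36 mm above the desk (height (world z) of bar above 0.036 m and contact force between the fingers and bar below 0.05 N).
It fails at once if the flask, the mug or the stapler is shifted by more than 30 mm or tipped (distance of any of flask, mug, stapler from where it was at the start of the episode above 0.03 m or angle between any of flask, mug, stapler's own z axis and vertical above 0.3 rad).
It also fails if it takes over 54 s, if anything falls off the work surface, if the arm or the gripper's body presses on something with over 40 N, if the wrist force passes 120 N, or if a joint passes its speed limit or range.

## Working session

There is one attempt and no reset: what is moved stays moved. The work goes in short steps, Python scripts to look and compute and a tool call to move; the robot and the scene stay as the last step left them, time stands still between calls to the robot, and variables do not carry over. Pictures are saved under pics/ and viewed, at most 10 in all, crops included, and the job is handed in when it is done.

Besides the shell and the picture viewer there is one more tool, called after ">>>" by a JSON object that holds its "method" and its "body". jog_arm: Moves the arm, as the interface text tells. Shifts and turns lie within -1 to 1; 1 stands for 0.5 m of shift or 90 degrees of turn. Its arguments: {"type":"object","properties":{"plan":{"type":"array","items":{"type":"number"}}},"required":["plan"]}

```bash
mkdir -p pics; cat > h.py <<'E'
from bench import *
import numpy as np, cv2
def K(c):
    f=c["img"].shape[0]/2/np.tan(np.radians(c["vfov"])/2)
    return np.array([[f,0,c["cx"]],[0,f,c["cy"]],[0,0,1.]]),np.array(c["distortion"],float)
def cloud(c):
    k,d=K(c);h,w=c["z_map"].shape
    uv=np.stack(np.meshgrid(np.arange(w),np.arange(h)),-1).reshape(-1,1,2).astype(np.float64)
    n=cv2.undistortPoints(uv,k,d).reshape(h,w,2)
    z=c["z_map"][...,None].astype(float)
    p=np.concatenate([n*z,z],-1); V=np.array(c["view"]); R=V[:3,:3]
    P=(p-V[:3,3])@R; P[c["z_map"]<=0]=np.nan
    return P
def save(c,n,s=1.5): cv2.imwrite("pics/"+n,cv2.resize(c["img"][...,::-1],None,fx=s,fy=s))
E
python3 - <<'E'
from h import *
for n in("top","scene"):
    c=camera(n);save(c,n+"0.png");np.savez(n+"0.npz",P=cloud(c),img=c["img"]);print(n,c["vfov"],np.linalg.inv(c["view"])[:3,3])
print(sense())
E
```

```text
top 43.587949707471616 [0.22118122 0.02274216 1.49305459]
scene 54.32424834916302 [1.00281393 0.43773932 0.9103604 ]
{'clock': 0.1, 'joint_pos': array([ 1.14587982e+00,  2.45757567e-01,  1.55885694e+00, -9.11424186e-06,
        1.33870206e+00, -1.74095858e-01]), 'qvel': array([-0.00023715, -0.00073597, -0.00406857,  0.00025061,  0.00064022,
       -0.00060111]), 'joint_efforts': array([ 1.80371339e-04, -4.16920209e+01, -3.15525162e+01,  6.87601743e-02,
        3.09542427e-02, -4.24043981e-05]), 'position': array([0.1611016 , 0.62917208, 0.20446593]), 'tcp_rot': array([-2.50081153e-04,  1.25080753e-01,  9.92146190e-01, -8.24888854e-04]), 'force': array([-0.43227265,  0.26388323,  0.21902554]), 'moment': array([0.04555997, 0.02901977, 0.05151905]), 'gripper_force': 0.0, 'finger_gap': 0.09375546555798638}
```

View pics/top0.png

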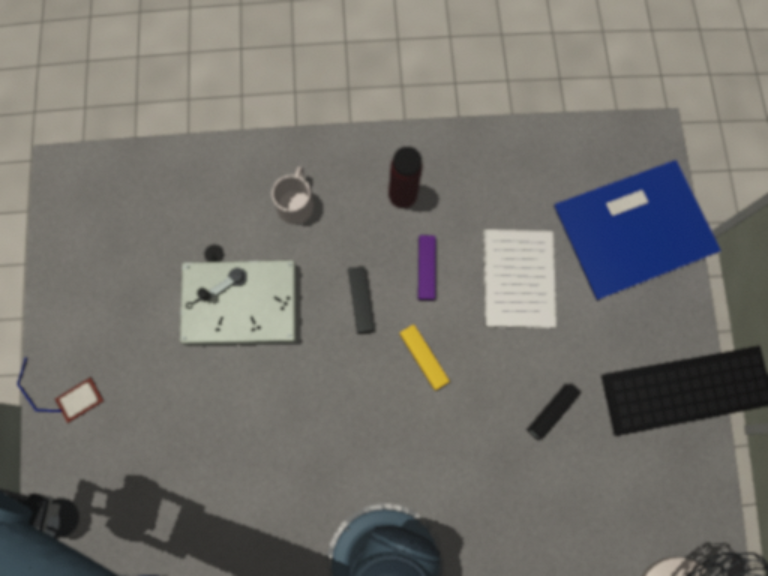

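View pics/scene0.png

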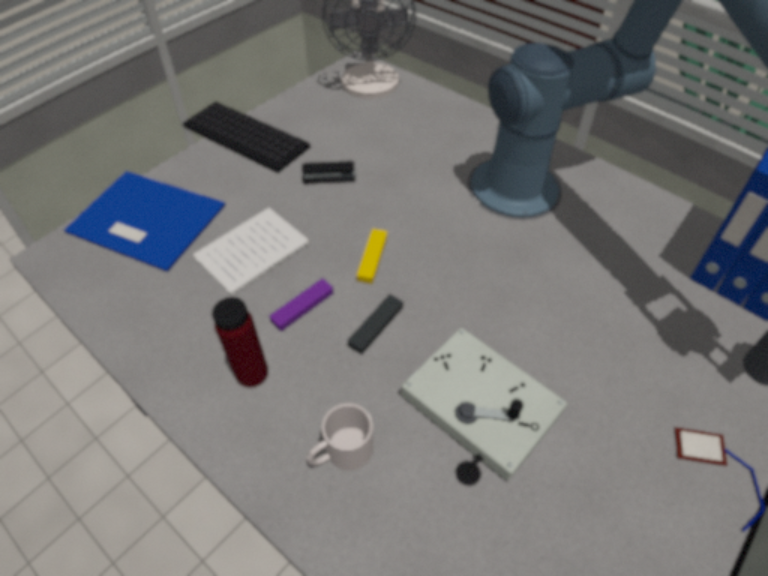

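The top view shows the dark grey bar at (361,300), forms at (520,278), the controller at (238,302) with its knob at (205,295) and pivot at (237,276), the flask at (405,180), the mug at (293,197) and the stapler at (553,411). The scene view agrees: bar (375,323), forms (250,248), knob (515,409).

```bash
python3 - <<'E'
from h import *
def rect(pts):
    (c,s,a)=cv2.minAreaRect((pts[:,:2]*1000).astype(np.float32)); return np.round(c,1),np.round(s,1),round(a,1)
rois={"top":dict(bar=(335,255,388,345),forms=(475,220,565,340),box=(170,250,305,355),flask=(385,140,425,215),mug=(268,165,320,220),stap=(525,378,585,445)),
"scene":dict(bar=(340,285,412,358),forms=(185,200,315,298),box=(395,320,575,482),knob=(500,395,530,420),flask=(210,290,272,392),mug=(300,398,380,472))}
for n in rois:
    D=np.load(n+"0.npz");P=D["P"];I=D["img"].astype(int)
    for o,r in rois[n].items():
        a,b,c,d=[int(round(v/1.5)) for v in r]
        p=P[b:d,a:c].reshape(-1,3);col=I[b:d,a:c].reshape(-1,3)
        g=~np.isnan(p[:,2]);p=p[g];col=col[g]
        lo=dict(bar=.014,forms=.007,box=.03).get(o,.03)
        hi=dict(bar=.03,forms=.025,box=.05).get(o,.3)
        m=(p[:,2]>lo)&(p[:,2]<hi); q=p[m]
        print(n,o,len(q),"z",np.round(np.percentile(q[:,2],[5,50,95]),4),rect(q), "desk z",np.round(np.median(p[p[:,2]<.006,2]),4) if (p[:,2]<.006).any() else None)
        if o=="bar":
            m=(col.max(1)<75);q=p[m];print("  bycol",len(q),np.median(q[:,2]),rect(q))
        if o=="forms":
            m=(col.min(1)>140);q=p[m];print("  bycol",len(q),np.median(q[:,2]),rect(q))
        if o in("box","knob"):
            q=p[p[:,2]>.085];print("  knob",len(q),q.mean(0) if len(q) else 0, q[:,2].max() if len(q) else 0)
E
```

```text
top bar 481 z [0.019  0.0243 0.0291] (array([534.7,  15.2]), array([140.4,  35.8]), 4.9) desk z 0.0004
  bycol 524 0.02428648274797772 (array([533.8,  13.8]), array([140.2,  38.7]), 4.6)
top forms 3078 z [0.0091 0.0146 0.0201] (array([ 562.9, -326.8]), array([189. , 267.1]), 82.7) desk z 0.0004
  bycol 3001 0.014690847208523972 (array([ 564.6, -326.6]), array([156.8, 217.3]), 84.8)
top box 3527 z [0.0398 0.0454 0.0493] (array([542. , 270.6]), array([236.6, 171.8]), 87.9) desk z 0.0005
  knob 47 [0.55112293 0.33195512 0.09845203] 0.10695987357922752
top flask 677 z [0.0462 0.1712 0.2033] (array([761.6, -88.9]), array([59. , 57.6]), 35.6) desk z 0.0003
top mug 449 z [0.0335 0.0694 0.093 ] (array([766. , 149.4]), array([108.3,  79.2]), 12.8) desk z 0.0008
top stap 452 z [0.0392 0.0459 0.0514] (array([ 277.5, -362.3]), array([ 32.4, 129.9]), 43.5) desk z 0.0007
scene bar 535 z [0.0171 0.0228 0.0256] (array([534.2,  17.5]), array([141.7,  37. ]), 5.0) desk z -0.001
  bycol 505 0.02267966473269753 (array([537.7,  19.4]), array([134.7,  34.5]), 4.7)
scene forms 2727 z [0.0087 0.0128 0.0167] (array([ 561.2, -339.7]), array([451.3, 212.4]), 85.1) desk z -0.001
  bycol 2296 0.01310006384363943 (array([ 555.5, -332.8]), array([172.1, 223.9]), 84.6)
scene box 5111 z [0.04   0.0435 0.0463] (array([543.4, 270.8]), array([237.6, 171.5]), 88.3) desk z -0.0013
  knob 73 [0.5549872  0.33301725 0.09615086] 0.10235201587295349
scene knob 340 z [0.0421 0.0458 0.099 ] (array([533.7, 326.1]), array([61.6, 51.6]), 32.7) desk z None
  knob 73 [0.5549872  0.33301725 0.09615086] 0.10235201587295349
scene flask 1305 z [0.0459 0.1543 0.1997] (array([767.5, -84.4]), array([61.1, 58.2]), 31.6) desk z -0.0012
scene mug 837 z [0.034  0.0687 0.0895] (array([767.3, 152. ]), array([106.8,  79. ]), 12.4) desk z -0.0009
```

```bash
cat >> h.py <<'E'
def onplane(c,uv,z):
    k,d=K(c);V=np.array(c["view"]);n=cv2.undistortPoints(np.asarray(uv,float).reshape(-1,1,2),k,d).reshape(-1,2)
    r=np.c_[n,np.ones(len(n))]@V[:3,:3]; o=-V[:3,:3].T@V[:3,3]
    return o+r*((z-o[2])/r[:,2])[:,None]
def blob(c,roi,f,z):
    a,b,e,d=[int(round(v/1.5)) for v in roi]
    m=np.zeros(c["img"].shape[:2],np.uint8);m[b:d,a:e]=f(c["img"][b:d,a:e].astype(int))
    m=cv2.morphologyEx(cv2.morphologyEx(m,cv2.MORPH_CLOSE,np.ones((7,7))),cv2.MORPH_OPEN,np.ones((7,7)))
    ct=max(cv2.findContours(m,cv2.RETR_EXTERNAL,cv2.CHAIN_APPROX_NONE)[0],key=cv2.contourArea)
    w=(onplane(c,ct.reshape(-1,2),z)*1000)[:,:2].astype(np.float32)
    M=cv2.minAreaRect(w);mm=np.argwhere(m)[:,::-1];q=onplane(c,mm,z)[:,:2]*1000
    e,v=np.linalg.eigh(np.cov(q.T));ax=v[:,1]
    return np.round(M[0],1),np.round(M[1],1),round(M[2],1),"mean",q.mean(0).round(1),"long axis deg",round(np.degrees(np.arctan2(ax[1],ax[0])),1)
E
python3 - <<'E'
from h import *
R={"top":((475,220,562,340),(335,255,388,345)),"scene":((185,200,315,298),(340,285,412,358))}
for n in R:
    c=camera(n)
    print(n,"forms",blob(c,R[n][0],lambda i:(i.min(2)>135),.014))
    print(n,"bar",blob(c,R[n][1],lambda i:(i.max(2)<80),.020))
E
```

```text
top forms (array([ 562.4, -324.4]), array([150.7, 213.2]), 84.5, 'mean', array([ 560.5, -323.2]), 'long axis deg', np.float64(174.9))
top bar (array([532.1,  14.5]), array([142.1,  38.4]), 4.3, 'mean', array([531.5,  14.4]), 'long axis deg', np.float64(-175.4))
scene forms (array([ 563.1, -324.2]), array([162.9, 222.4]), 85.6, 'mean', array([ 567.1, -321.5]), 'long axis deg', np.float64(177.1))
scene bar (array([540.1,  20. ]), array([144.2,  38.2]), 4.8, 'mean', array([543. ,  20.4]), 'long axis deg', np.float64(-174.1))
```

>>> {"method": "jog_arm", "body": {"plan": [-0.06,-0.06,0,0,0,-0.02,-1,-0.15,-0.15,0,0,0,-0.05,-1,-0.24,-0.24,0,0,0,-0.08,-1,-0.32,-0.32,0,0,0,-0.1,-1,-0.41,-0.41,0,0,0,-0.13,-1,-0.49,-0.49,0,0,0,-0.15,-1,-0.58,-0.58,0,0,0,-0.18,-1,-0.66,-0.66,0,0,0,-0.2,-1,-0.74,-0.74,0,0,0,-0.21,-1,-0.8,-0.8,0,0,0,-0.213,-1]}}

```text
clock: 1.45
position: [0.4503, 0.1409, 0.2055]
tcp_rot: [0.0, -0.041, 0.999, -0.0]
force: [0.6, -0.4, -0.3]
finger_gap: 0.094
gripper_force: 0.0
```

```bash
cat >> h.py <<'E'
from scipy.spatial.transform import Rotation as Ro
def go(p,yaw):
    s=sense();q=s["tcp_rot"];R=Ro.from_quat([q[1],q[2],q[3],q[0]])
    a=np.radians(yaw);T=Ro.from_matrix(np.array([[np.sin(a),np.cos(a),0],[-np.cos(a),np.sin(a),0],[0,0,-1]]).T@np.eye(3)) if 0 else Ro.from_matrix(np.c_[[-np.sin(a)*-1*-1,np.cos(a),0],[np.cos(a),np.sin(a),0],[0,0,-1]])
    print(s["clock"],"at",s["position"].round(4),"shift",(R.inv().apply(np.array(p)-s["position"])/.5).round(4),"turn",((R.inv()*T).as_rotvec()/(np.pi/2)).round(4),"gap",s["finger_gap"],"F",s["force"].round(1),s["gripper_force"])
    print("joints",s["joint_pos"].round(2))
E
python3 - <<'E'
h=open('h.py').read()
i=h.index("    a=np.radians");j=h.index("    print(s[\"clock\"]")
h=h[:i]+'''    a=np.radians(yaw);y=np.array([np.cos(a),np.sin(a),0]);z=np.array([0,0,-1.])
    T=Ro.from_matrix(np.c_[np.cross(y,z),y,z])
'''+h[j:]
open('h.py','w').write(h)
E
python3 -c "
from h import *
go([.535,.016,.1],94.8)"
```

```text
1.45 at [0.4503 0.1409 0.2055] shift [-0.1482 -0.2628  0.2111] turn [-0.      0.0003 -0.0009] gap 0.09398136276796486 F [ 0.6 -0.4 -0.3] 0.0
joints [ 0.06 -0.19  2.   -0.    1.33 -1.59]
```

>>> {"method": "jog_arm", "body": {"plan": [-0.05,-0.085,0.07,0,0,0,-1,-0.1,-0.175,0.14,0,0,0,-1,-0.135,-0.24,0.19,0,0,0,-1,-0.148,-0.263,0.24,0,0,0,-1,-0.148,-0.263,0.28,0,0,0,-1,-0.148,-0.263,0.32,0,0,0,-1,-0.148,-0.263,0.35,0,0,0,-1,-0.148,-0.263,0.37,0,0,0,-1,-0.148,-0.263,0.375,0,0,0,-1,-0.148,-0.263,0.375,0,0,0,-1]}}

```text
clock: 2.7
position: [0.5346, 0.0181, 0.0183]
tcp_rot: [0.0, -0.042, 0.999, -0.0]
force: [-0.0, -0.5, 0.2]
finger_gap: 0.0942
gripper_force: 0.0
```

```bash
python3 -c "
from h import *
go([.535,.016,.006],94.8)
c=camera('scene');save(c,'pre.png')"
```

```text
2.7 at [0.5346 0.0181 0.0183] shift [-0.0004 -0.0042  0.0247] turn [-0.0001  0.0004  0.0001] gap 0.09416709522173221 F [-0.  -0.5  0.2] 0.0
joints [-0.18  0.23  1.95 -0.    0.95 -1.83]
```

View pics/pre.png

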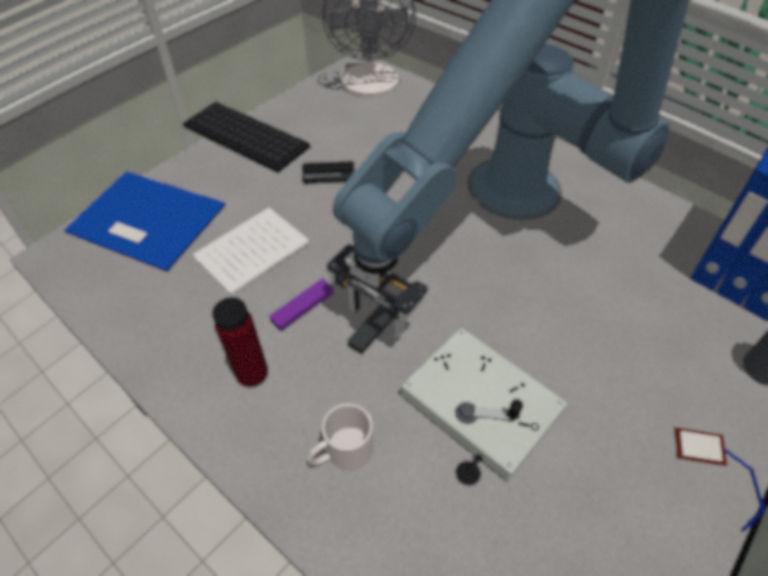

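The gripper straddles the bar around (370,315), with its fingers on both sides and clear of the purple bar. Next: go down, close, and lift slightly.

>>> {"method": "jog_arm", "body": {"plan": [0,-0.004,0.012,0,0,0,-1,0,-0.004,0.024,0,0,0,-1,0,-0.004,0.024,0,0,0,0.3,0,-0.004,0.024,0,0,0,1,0,-0.004,0.024,0,0,0,1,0,-0.004,0.024,0,0,0,1,0,-0.004,0.024,0,0,0,1,0,-0.004,0.024,0,0,0,1,0,-0.004,0.024,0,0,0,1,0,-0.004,0.024,0,0,0,1]}}

```text
clock: 4.0
position: [0.5344, 0.0161, 0.006]
tcp_rot: [0.0, -0.042, 0.999, 0.0]
force: [0.6, -0.0, 0.7]
finger_gap: 0.0358
gripper_force: 30.0
```

```bash
python3 -c "
from h import *
go([.5625,-.325,.09],-5)"
```

```text
4.0 at [0.5344 0.0161 0.006 ] shift [ 0.0012 -0.6845 -0.168 ] turn [ 0.     -0.      1.1089] gap 0.03581056570920706 F [ 0.6 -0.   0.7] 29.999919533729553
joints [-0.18  0.26  1.96  0.    0.93 -1.84]
```

>>> {"method": "jog_arm", "body": {"plan": [0,0,-0.06,0,0,0,1,0,0,-0.13,0,0,0,1,0,-0.03,-0.168,0,0,0.06,1,0,-0.1,-0.168,0,0,0.15,1,0,-0.17,-0.168,0,0,0.25,1,0,-0.25,-0.168,0,0,0.35,1,0,-0.33,-0.168,0,0,0.45,1,0,-0.41,-0.168,0,0,0.55,1,0,-0.48,-0.168,0,0,0.65,1,0,-0.52,-0.168,0,0,0.7,1]}}

```text
clock: 5.25
position: [0.5554, -0.2443, 0.0888]
tcp_rot: [-0.001, 0.488, 0.873, 0.0]
force: [-0.3, -0.3, -2.9]
finger_gap: 0.0362
gripper_force: 30.0
```

```bash
python3 -c "
from h import *
go([.5625,-.325,.09],-5)"
```

```text
5.25 at [ 0.5554 -0.2443  0.0888] shift [-0.1449 -0.0723 -0.0025] turn [-0.0009 -0.0008  0.4061] gap 0.03615910973719842 F [-0.3 -0.3 -2.9] 29.99800980091095
joints [-0.6   0.28  1.75 -0.    1.12 -1.15]
```

>>> {"method": "jog_arm", "body": {"plan": [-0.03,-0.015,0,0,0,0.09,1,-0.07,-0.035,0,0,0,0.19,1,-0.11,-0.055,0,0,0,0.29,1,-0.14,-0.07,0,0,0,0.37,1,-0.145,-0.072,0,0,0,0.405,1,-0.145,-0.072,0,0,0,0.406,1,-0.145,-0.072,0.03,0,0,0.406,1,-0.145,-0.072,0.06,0,0,0.406,1,-0.145,-0.072,0.08,0,0,0.406,1,-0.145,-0.072,0.08,0,0,0.406,1]}}

```text
clock: 6.5
position: [0.5629, -0.3227, 0.0482]
tcp_rot: [-0.002, 0.736, 0.677, -0.0]
force: [-0.1, -0.3, -3.8]
finger_gap: 0.0356
gripper_force: 30.0
```

```bash
python3 -c "
from h import *
go([.5625,-.325,.0205],-5)
c=camera('scene');save(c,'pl.png')
print(blob(c,(185,200,315,298),lambda i:(i.min(2)>135),.014))"
```

```text
6.5 at [ 0.5629 -0.3227  0.0482] shift [-0.0047 -0.0003  0.0553] turn [-0.0016 -0.0011  0.0031] gap 0.03559828969458972 F [-0.1 -0.3 -3.8] 29.998937845230103
joints [-0.69  0.42  1.65 -0.    1.08 -0.61]
(array([ 597.9, -291.2]), array([197.5, 281.5]), 45.2, 'mean', array([ 601.3, -272.9]), 'long axis deg', np.float64(140.5))
```

View pics/pl.png

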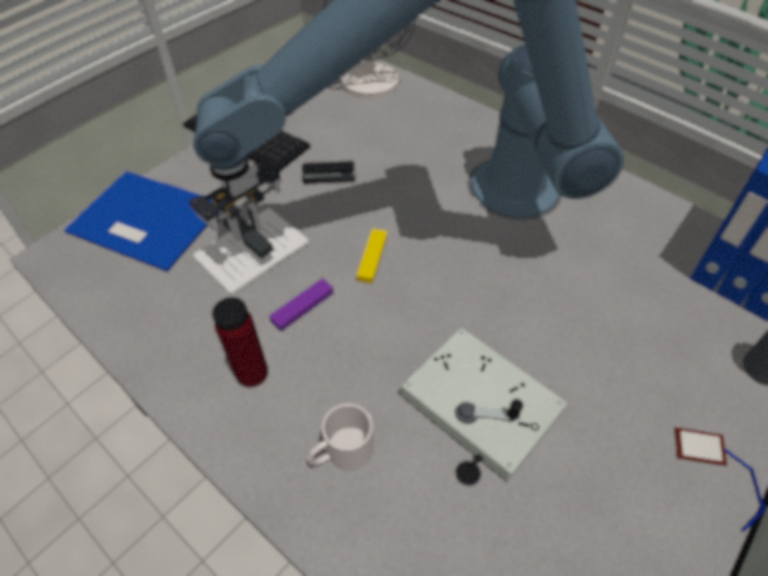

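The bar hangs across the pile's middle at (255,243). Next: lower it gently.

>>> {"method": "jog_arm", "body": {"plan": [-0.004,0,0.01,0,0,0,1,-0.004,0,0.02,0,0,0,1,-0.004,0,0.03,0,0,0,1,-0.004,0,0.037,0,0,0,1,-0.004,0,0.043,0,0,0,1,-0.004,0,0.048,0,0,0,1,-0.004,0,0.052,0,0,0,1,-0.004,0,0.055,0,0,0,1,-0.004,0,0.055,0,0,0,1,-0.004,0,0.055,0,0,0,1]}}

```text
clock: 7.8
position: [0.5637, -0.3257, 0.0226]
tcp_rot: [0.0, 0.736, 0.677, -0.0]
force: [-0.6, 0.5, -2.7]
finger_gap: 0.036
gripper_force: 30.0
```

>>> {"method": "jog_arm", "body": {"plan": [0,0,0.001,0,0,0,1,0,0,0.002,0,0,0,1,0,0,0.003,0,0,0,1,0,0,0.003,0,0,0,1,0,0,0.003,0,0,0,1,0,0,0.003,0,0,0,1,0,0,0.003,0,0,0,1,0,0,0.003,0,0,0,1,0,0,0.003,0,0,0,1,0,0,0.003,0,0,0,1]}}

```text
clock: 9.05
position: [0.5637, -0.3256, 0.021]
tcp_rot: [0.0, 0.736, 0.677, -0.0]
force: [0.3, -0.2, -3.9]
finger_gap: 0.036
gripper_force: 30.0
```

>>> {"method": "jog_arm", "body": {"plan": [0,0,0.001,0,0,0,1,0,0,0.002,0,0,0,1,0,0,0.002,0,0,0,1,0,0,0.002,0,0,0,1,0,0,0.002,0,0,0,1,0,0,0.002,0,0,0,1,0,0,0.002,0,0,0,1,0,0,0.002,0,0,0,1,0,0,0.002,0,0,0,1,0,0,0.002,0,0,0,1]}}

```text
clock: 10.3
position: [0.5637, -0.3256, 0.02]
tcp_rot: [0.0, 0.736, 0.677, -0.0]
force: [-0.5, -0.4, -0.5]
finger_gap: 0.0358
gripper_force: 30.0
```

Contact: the weight is now carried by the pile. Open, then lift straight up.

>>> {"method": "jog_arm", "body": {"plan": [0,0,0,0,0,0,0.2,0,0,0,0,0,0,-0.5,0,0,0,0,0,0,-1,0,0,0,0,0,0,-1,0,0,0,0,0,0,-1,0,0,0,0,0,0,-1,0,0,-0.05,0,0,0,-1,0,0,-0.12,0,0,0,-1,0,0,-0.2,0,0,0,-1,0,0,-0.3,0,0,0,-1]}}

```text
clock: 11.55
position: [0.563, -0.3251, 0.1702]
tcp_rot: [-0.001, 0.736, 0.677, -0.0]
force: [0.2, -1.0, -0.2]
finger_gap: 0.0941
gripper_force: 0.0
```

```bash
python3 -c "
from h import *
go([.553,.333,.18],32)"
```

```text
11.55 at [ 0.563  -0.3251  0.1702] shift [ 1.31   -0.1287 -0.0177] turn [-0.0009 -0.0011 -0.4082] gap 0.09405736022563069 F [ 0.2 -1.  -0.2] 0.0
joints [-0.7   0.28  1.58 -0.    1.28 -0.61]
```

>>> {"method": "jog_arm", "body": {"plan": [0.05,0,0,0,0,0,-1,0.14,-0.01,0,0,0,-0.03,-1,0.24,-0.02,0,0,0,-0.06,-1,0.34,-0.03,-0.01,0,0,-0.1,-1,0.44,-0.04,-0.01,0,0,-0.15,-1,0.54,-0.05,-0.01,0,0,-0.2,-1,0.64,-0.06,-0.01,0,0,-0.25,-1,0.74,-0.07,-0.01,0,0,-0.3,-1,0.83,-0.08,-0.01,0,0,-0.35,-1,0.9,-0.088,-0.01,0,0,-0.4,-1]}}

```text
clock: 12.8
position: [0.5554, 0.1289, 0.1735]
tcp_rot: [-0.001, 0.489, 0.872, -0.001]
force: [0.8, 0.3, 0.1]
finger_gap: 0.0937
gripper_force: 0.0
```

```bash
python3 - <<'E'
from h import *
go([.553,.333,.15],32)
c=camera("scene");save(c,"s2.png")
print("bar",blob(c,(215,205,290,275),lambda i:(i.max(2)<85),.034))
print("forms",blob(c,(185,200,315,298),lambda i:(i.min(2)>135),.014))
P=cloud(c);I=c["img"].astype(int)
q=P[255:300,320:365].reshape(-1,3);q=q[q[:,2]>.09];print("knob",len(q),(q.min(0)+q.max(0))/2,q.mean(0))
q=P[213:322,263:384].reshape(-1,3);q=q[(q[:,2]>.035)&(q[:,2]<.05)];print("box",cv2.minAreaRect((q[:,:2]*1000).astype(np.float32)))
E
```

```text
12.8 at [0.5554 0.1289 0.1735] shift [0.3505 0.2092 0.047 ] turn [-0.0012 -0.0008 -0.0056] gap 0.09372477211357991 F [0.8 0.3 0.1] 0.0
joints [ 0.03  0.09  1.79  0.    1.26 -0.52]
bar (array([ 568.3, -320.3]), array([145.1,  33.6]), 85.5, 'mean', array([ 568.6, -318.4]), 'long axis deg', np.float64(83.7))
forms (array([ 556. , -325.9]), array([291.9, 287.5]), 40.8, 'mean', array([ 563.5, -306.3]), 'long axis deg', np.float64(-166.7))
knob 64 [0.55382336 0.3325866  0.09714568] [0.5542734  0.33273505 0.097441  ]
box ((543.0060424804688, 270.72760009765625), (237.6131591796875, 171.70697021484375), 88.22312927246094)
```

View pics/s2.png

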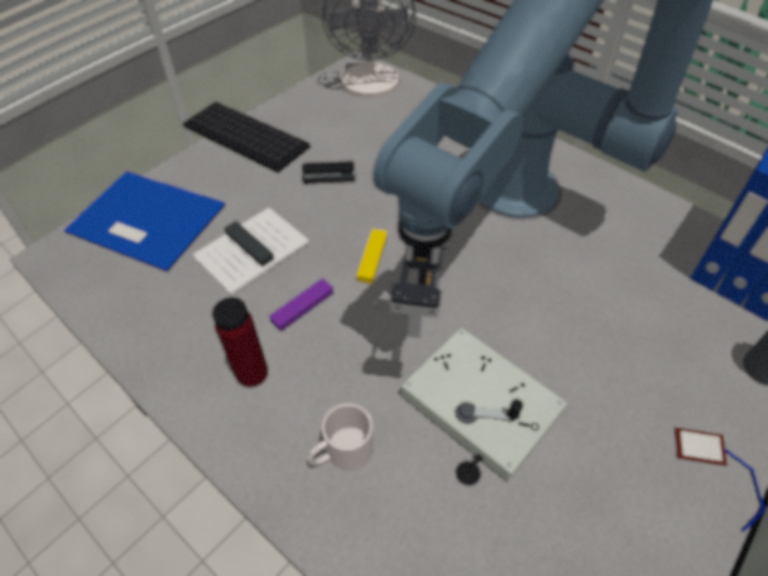

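The bar lies across the middle of the forms at (250,243), and the bystanders are untouched. Next: move over the knob at (515,409).

>>> {"method": "jog_arm", "body": {"plan": [0.07,0.04,0,0,0,0,-1,0.14,0.085,0,0,0,0,-1,0.21,0.125,0,0,0,0,-1,0.28,0.167,0,0,0,0,-1,0.33,0.2,0,0,0,0,-1,0.35,0.209,0.01,0,0,-0.005,-1,0.35,0.209,0.03,0,0,-0.005,-1,0.35,0.209,0.047,0,0,-0.005,-1,0.35,0.209,0.047,0,0,-0.005,-1,0.35,0.209,0.047,0,0,-0.005,-1]}}

```text
clock: 14.1
position: [0.5558, 0.3297, 0.1516]
tcp_rot: [0.0, 0.487, 0.873, 0.0]
force: [-0.5, 0.2, 0.7]
finger_gap: 0.0939
gripper_force: 0.0
```

```bash
python3 - <<'E'
from h import *
go([.5535,.3325,.068],32)
E
```

```text
14.1 at [0.5558 0.3297 0.1516] shift [ 0.0072 -0.001   0.1672] turn [ 0.0001  0.0001 -0.0038] gap 0.09390140325928972 F [-0.5  0.2  0.7] 0.0
joints [ 0.36  0.29  1.61 -0.    1.25 -0.19]
```

>>> {"method": "jog_arm", "body": {"plan": [0.007,0,0.05,0,0,0,-1,0.007,0,0.1,0,0,0,-1,0.007,0,0.14,0,0,0,-1,0.007,0,0.167,0,0,0,-1,0.007,0,0.167,0,0,0,-0.5,0.007,0,0.167,0,0,0,0.2,0.007,0,0.167,0,0,0,1,0.007,0,0.167,0,0,0,1,0.007,0,0.167,0,0,0,1,0.007,0,0.167,0,0,0,1]}}

```text
clock: 15.35
position: [0.5537, 0.3333, 0.068]
tcp_rot: [0.0, 0.487, 0.873, 0.0]
force: [-0.0, -0.5, 0.2]
finger_gap: 0.0375
gripper_force: 0.0
```

```bash
python3 - <<'E'
from h import *
s=sense();p=s["position"];piv=np.array([.5928,.2691])
go(list(piv+.075*np.array([np.cos(np.radians(198.2)),np.sin(np.radians(198.2))]))+[.068],108.2)
v=p[:2]-piv;print("r",np.hypot(*v),"ang",np.degrees(np.arctan2(v[1],v[0])))
q=s["tcp_rot"];R=Ro.from_quat([q[1],q[2],q[3],q[0]])
yaw=np.degrees(np.arctan2(*R.as_matrix()[[1,0],1]));print("yaw",yaw)
a0=np.degrees(np.arctan2(v[1],v[0]))
for t in np.linspace(a0,198.2,10):
    w=piv+np.hypot(*v)*np.array([np.cos(np.radians(t)),np.sin(np.radians(t))])
    print(round(t,1),(R.inv().apply(np.r_[w-p[:2],0])/.5).round(4),round(-(t-a0)/90,3))
E
```

```text
15.35 at [0.5537 0.3333 0.068 ] shift [-1.154e-01 -1.468e-01  1.000e-04] turn [ 1.000e-04  1.000e-04 -8.499e-01] gap 0.037466227134453356 F [-0.  -0.5  0.2] 0.0
joints [ 0.37  0.39  1.65 -0.    1.11 -0.19]
r 0.07521286844776483 ang 121.34005218402909
yaw 31.713366767452133
121.3 [0. 0. 0.] -0.0
129.9 [-0.0015 -0.0223 -0.    ] -0.095
138.4 [-0.0063 -0.0442 -0.    ] -0.19
147.0 [-0.0144 -0.0651 -0.    ] -0.285
155.5 [-0.0254 -0.0846 -0.    ] -0.38
164.0 [-0.0392 -0.1023 -0.    ] -0.474
172.6 [-0.0555 -0.1177 -0.    ] -0.569
181.1 [-0.0739 -0.1305 -0.    ] -0.664
189.7 [-0.0939 -0.1404 -0.    ] -0.759
198.2 [-0.1153 -0.1472 -0.    ] -0.854
```

Still closing; finish the grip first.

>>> {"method": "jog_arm", "body": {"plan": [0,0,0,0,0,0,1,0,0,0,0,0,0,1,0,0,0,0,0,0,1,0,0,0,0,0,0,1,0,0,0,0,0,0,1,0,0,0,0,0,0,1,0,0,0,0,0,0,1,0,0,0,0,0,0,1,0,0,0,0,0,0,1,0,0,0,0,0,0,1]}}

```text
clock: 16.6
position: [0.5535, 0.3333, 0.0679]
tcp_rot: [-0.0, 0.487, 0.873, -0.0]
force: [-3.2, 0.7, 0.4]
finger_gap: 0.0213
gripper_force: 30.0
```

>>> {"method": "jog_arm", "body": {"plan": [-0.0004,-0.011,0,0,0,-0.047,1,-0.0015,-0.0223,0,0,0,-0.095,1,-0.0035,-0.0335,0,0,0,-0.142,1,-0.0063,-0.0442,0,0,0,-0.19,1,-0.01,-0.055,0,0,0,-0.237,1,-0.0144,-0.0651,0,0,0,-0.285,1,-0.0195,-0.075,0,0,0,-0.332,1,-0.0254,-0.0846,0,0,0,-0.38,1,-0.032,-0.0936,0,0,0,-0.427,1,-0.0392,-0.1023,0,0,0,-0.474,1]}}

```text
clock: 17.85
position: [0.5206, 0.2899, 0.0679]
tcp_rot: [0.0, 0.135, 0.991, 0.0]
force: [-0.9, 0.7, -1.0]
finger_gap: 0.0214
gripper_force: 30.0
```

```bash
cat > arc.py <<'E'
from h import *
s=sense();p=s["position"];piv=np.array([.5928,.2691])
v=p[:2]-piv;a0=np.degrees(np.arctan2(v[1],v[0]))%360;print(s["clock"],"r",np.hypot(*v),"ang",a0,s["force"],s["finger_gap"])
q=s["tcp_rot"];R=Ro.from_quat([q[1],q[2],q[3],q[0]])
print("yaw",np.degrees(np.arctan2(*R.as_matrix()[[1,0],1])))
for t in np.linspace(a0,198.2,6):
    w=piv+.075*np.array([np.cos(np.radians(t)),np.sin(np.radians(t))])
    print(round(t,1),(R.inv().apply(np.r_[w-p[:2],0])/.5).round(4),round(-(t-a0)/90,3))
E
python3 arc.py
```

```text
17.85 r 0.07517176660549701 ang 163.96810073114054 [-0.85729215  0.74467255 -0.97439889] 0.02143036237858152
yaw 74.51034341531322
164.0 [-0.0003 -0.      0.    ] -0.0
170.8 [-0.0012 -0.0179 -0.    ] -0.076
177.7 [-0.0043 -0.0355 -0.    ] -0.152
184.5 [-0.0094 -0.0527 -0.    ] -0.228
191.4 [-0.0165 -0.0692 -0.    ] -0.304
198.2 [-0.0255 -0.0846 -0.0001] -0.38
```

>>> {"method": "jog_arm", "body": {"plan": [-0.0005,-0.009,0,0,0,-0.038,1,-0.0012,-0.0179,0,0,0,-0.076,1,-0.0025,-0.0267,0,0,0,-0.114,1,-0.0043,-0.0355,0,0,0,-0.152,1,-0.0066,-0.044,0,0,0,-0.19,1,-0.0094,-0.0527,0,0,0,-0.228,1,-0.0165,-0.0692,0,0,0,-0.304,1,-0.0255,-0.0846,0,0,0,-0.38,1,-0.0255,-0.0846,0,0,0,-0.38,1,-0.0255,-0.0846,0,0,0,-0.38,1]}}

```text
clock: 19.1
position: [0.5216, 0.2456, 0.0679]
tcp_rot: [0.0, -0.161, 0.987, -0.0]
force: [0.9, -0.4, -2.4]
finger_gap: 0.0215
gripper_force: 30.0
```

```bash
python3 arc.py
```

```text
19.1 r 0.07496036186261769 ang 198.3092188525922 [ 0.9016295  -0.39958866 -2.38318306] 0.02149194897517203
yaw 108.48860267529369
198.3 [ 0.0001  0.     -0.    ] -0.0
198.3 [ 0.0001  0.0001 -0.    ] 0.0
198.3 [ 0.0001  0.0001 -0.    ] 0.0
198.2 [ 0.0001  0.0002 -0.    ] 0.001
198.2 [ 0.0001  0.0002 -0.    ] 0.001
198.2 [ 0.0001  0.0003 -0.    ] 0.001
```

Open, then rise.

>>> {"method": "jog_arm", "body": {"plan": [0,0,0,0,0,0,0.3,0,0,0,0,0,0,-0.5,0,0,0,0,0,0,-1,0,0,0,0,0,0,-1,0,0,0,0,0,0,-1,0,0,0,0,0,0,-1,0,0,-0.06,0,0,0,-1,0,0,-0.15,0,0,0,-1,0,0,-0.24,0,0,0,-1,0,0,-0.32,0,0,0,-1]}}

```text
clock: 20.35
position: [0.5214, 0.2456, 0.2298]
tcp_rot: [0.0, -0.161, 0.987, 0.0]
force: [0.4, 0.5, -0.2]
finger_gap: 0.0943
gripper_force: 0.0
```

>>> {"method": "jog_arm", "body": {"plan": [0.04,0,0,0,0,0,-1,0.1,0,0,0,0,0,-1,0.17,0,0,0,0,0,-1,0.24,0,0,0,0,0,-1,0.28,0,0,0,0,0,-1,0.3,0,0,0,0,0,-1,0.3,0,0,0,0,0,-1,0.3,0,0,0,0,0,-1,0.3,0,0,0,0,0,-1,0.3,0,0,0,0,0,-1]}}

```text
clock: 21.6
position: [0.3794, 0.1979, 0.2279]
tcp_rot: [-0.0, -0.161, 0.987, -0.0]
force: [-0.2, -0.2, -0.6]
finger_gap: 0.0944
gripper_force: 0.0
```

```bash
python3 - <<'E'
from h import *
print(sense()["position"])
c=camera("scene");save(c,"end.png")
for n in("scene","top"):
    P=cloud(c if n=="scene" else camera(n)).reshape(-1,3)
    k=P[(abs(P[:,0]-.53)<.06)&(abs(P[:,1]-.26)<.06)&(P[:,2]>.09)&(P[:,2]<.108)]
    print(n,len(k),k.mean(0),"lever",np.radians(np.degrees(np.arctan2(*(k.mean(0)[:2]-[.5928,.2691])[::-1]))%360+1.8-120))
E
```

```text
[0.37939565 0.19785588 0.22785493]
scene 62 [0.52417825 0.24600156 0.09699734] lever 1.4033058070407642
top 43 [0.52056021 0.24431348 0.09968138] lever 1.4091411057170649
```

View pics/end.png

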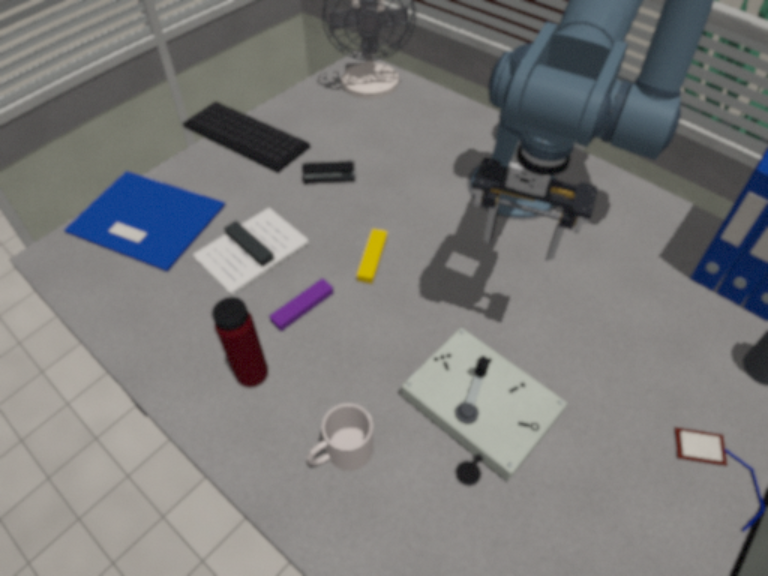

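The lever knob, at (482,367), now covers the two-dot mark (lever about 1.40 rad). The bar is across the pile at (250,243), and the arm is clear.

```bash
python3 -c "
from bench import *
print(finish_job())"
```

```text
the job is handed in; nothing more can be done
None
```

The job is handed in, though no verdict came back: the bar lies across the middle of the forms, the lever points at two dots (measured about 1.40 rad), and the flask, mug and stapler were left where they were.

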